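# Zero the egg engraver's dividing table and clamp it

## Task

With a fingertip, push the turntable of the dividing table round by its upright handle, gently, until the index mark on the turntable lines up with the long zero line on the scale ring; then push the clamp lever clockwise as far as it goes. Only push: do not pinch or lift anything, do not knock the egg standing in the middle, leave the other things on the desk where they are, and finish with the hand clear.

Things in the scene. Friction and masses are not known exactly. Their poses are not given: they have to be found in the camera images.
- dial (a joint): angle of the steel turntable (160 mm across, top face 50 mm above the desk) on its fixed grey base, rad. 0 = index mark in line with the zero line; growing = turned counter-clockwise seen from above. It starts anywhere from 0.5 to 5.78 rad, so the shorter way back may be clockwise or counter-clockwise; it turns freely all round without stops, and a full turn (6.283) is as good as 0. It stays where it is left; turning takes about 0.12 N m (some 2 N at the handle)
- axis (a point): point on the turntable's upright axis, at its top face, 50 mm above the desk. The base (220 mm across, 44 mm high) is screwed down; its position and direction differ each time
- zero_line (a point): inner end of the zero line: the only line that crosses the full width of the flat aluminium scale ring (23 mm long, 3 mm wide, black), with a small block on the rim below it; this end is 82.5 mm from the axis, straight in front of which the index mark must stand; 44 mm above the desk. The other lines, every 10 degrees, are thinner and 9 or 14 mm long
- index_mark (a point): outer end of the index mark, the one straight black radial line (26 mm long, 3 mm wide) on the turntable's top face; 80 mm from the axis, 50 mm above the desk, at the rim
- stand: the whole dividing table: grey base 220 mm across screwed to the desk, with turntable, handle and clamp lever; origin under the axis, x from the zero line across the axis, z up
- handle (a point): upright black crank handle fixed on the turntable, opposite the index mark, 66 mm from the axis; round, 21 mm thick in its upper part. This point is on its axis, 90 mm above the desk; foot 50 mm, top 112 mm above the desk
- clamp (a joint): angle of the clamp lever on the base, rad. 0 = fully open (lever points straight away from the turntable's axis), grows as the lever turns clockwise seen from above, stop at 1.05 = clamped. Starts at 0 to 0.25; stays where it is left; takes about 0.12 N m (2 N at the ball). In this model clamping adds no friction to the turntable, so do not touch the turntable again after clamping
- clamp_pivot (a point): centre of the clamp lever's upright pivot, 125 mm from the turntable's axis, 64 mm above the desk; seen from the zero-line side of the base looking to the axis, the lever is on the right. The block below the pivot is 36 mm by 46 mm and 44 mm high
- lever_ball (a point): black ball 25 mm across at the free end of the clamp lever, which is a 12 mm round bar; this point is the ball's centre, 62 mm from the pivot axis, 68 mm above the desk; free space under it
- egg: the brown egg described at point egg_mid; origin under its middle
- egg_mid (a point): middle of the brown egg (44 mm across, 55 mm high) standing loose in the rubber cup (53 mm across) at the centre of the turntable, and turning with it; its top is 111 mm above the desk
- egg_seat (a point): where the middle of that egg belongs, on the turntable's axis 83.5 mm above the desk
- spare_egg_mid (a point): middle of a second egg standing in a white ring on the desk, 55 mm high
- pen: ballpoint pen lying on the desk, 155 mm long, 12 mm high; origin under its middle, x along it
- tweezers: steel tweezers lying on the desk, 140 mm long, 14 mm high; origin under the middle, x along them
- cup_a: small open round cup, 42 mm across, 26 mm high, standing beside the base; origin under its middle
- cup_b: a second such cup, elsewhere on the desk
- graver: cordless engraving pen, aluminium, lying on the desk, 22 mm thick, 150 mm long; origin under its middle, x along it to the tip
Things that resemble listed ones, but are neither listed nor needed, are in the scene too. What is shaped like the egg but orange or purple is not meant.

How it is judged:
On the way, in this order (a step that is already met when the one before it is completed fails the run):
1. the index mark stands at the zero line (within 3.5 degrees) and stays there, with the clamp lever still open (horizontal distance between index_mark and zero_line below 0.0055 m and value of joint clamp below 0.5 rad), for 0.3 s.
2. the clamp lever is pushed round to its stop (value of joint clamp above 0.93 rad), for 0.2 s.
At the end, for the whole second after the job is handed in: the index mark is within 3.5 degrees (0.06 rad, 5 mm at the rim) of the zero line and at rest, the clamp lever is within 0.12 rad of its stop, and the egg still stands in its cup, within 6 mm of its place (horizontal distance between index_mark and zero_line below 0.0055 m and velocity of joint dial between -0.02 and 0.02 rad/s and value of joint clamp above 0.93 rad and distance between egg_mid and egg_seat below 0.006 m); the robot touches nothing.
It fails at once if the egg on the turntable is knocked, tipped or lifted (more than 8 mm from its seat, or touched with more than 3 N) (distance between egg_mid and egg_seat above 0.008 m or contact force between the fingers and egg above 3 N).
It fails at once if the handle, the lever or any part of the dividing table is gripped or shoved hard (over 30 N) (contact force between the fingers and stand above 30 N).
It fails at once if another thing on the desk is moved by more than 20 mm or lifted (distance of any of spare_egg_mid, pen, tweezers, cup_a, cup_b, graver from where it was at the start of the episode above 0.02 m).
It also fails if it takes over 54 s, if anything falls off the work surface, if the arm or the gripper's body presses on something with over 40 N, if the wrist force passes 120 N, or if a joint passes its speed limit or range.

## Robot

A 7-joint arm with a two-finger parallel gripper is mounted at the origin on the work surface. World frame = base frame: x ahead of the robot, y to its left, z up, the work surface at z = 0. Lengths are in m, angles in rad, forces in N, time in s.
With the tool pointing down it reaches from about 0.35 to 0.9 m from the base axis. Payload 7.2 kg.
Tool frame: the origin (TCP) lies on the centre line of the jaws, within the pads' length; the fingertips stand 14 mm ahead of it and the grasp point (between the pads) lies 5 mm behind it; z points along the fingers, x is the direction in which the jaws open and shut, and the axes are right-handed (so a half turn about z gives the same grasp; the last joint's range is limited). The gripper opens to 85 mm and grips with 20 to 120 N. Pads are 22 mm wide; open, the fingers measure 114 mm over their backs; the gripper's body (76 mm by 85 mm) begins 54 mm behind the grasp point. The pads swing forward as they close: fully open they stand 13 mm farther back than shut.
Start: joints at [-1.355, 0.411, -0.013, 1.596, 0.006, 1.134, -0.082], TCP at [0.175, 0.6, 0.224] pointing down, gripper open.
Joint ranges: [-2.95, 2.95], [-0.29, 1.99], [-1.47, 1.44], [0.14, 2.54], [-1.03, 4.17], [0.13, 1.85], [-2.86, 2.86]. Speed limits (rad/s): [2.39, 2.39, 3.01, 3.01, 3.14, 3.14, 3.14].

## Interface

Orientations are given as a unit quaternion [w, x, y, z].
In Python, from bench import robot gives the robot as it stands.
- The arm moves only by the tool apply_moves, never from a script. Its argument "deltas" is a list of rows, each an object with "xyz": the shift along the tool's x, y, z in m, a list of three; "turn": the turn, a rotation vector about the tool's x, y, z in rad, a list of three. A call has 1 to 12 rows; each row shifts and turns the commanded pose from where the row before left it, along the tool's axes as they then stand; what a row does not reach is not made up. A row lasts 1/10 s, in which the tool goes at most 50 mm and 8.59 degrees, less where a joint would pass 70% of its speed; a pose out of reach is approached as far as the arm can. A call is refused whole if a number of a shift passes 0.05 or a number of a turn 0.15, either way. A call with a gripper value outside its range is refused whole. "grip" is the closure, from 0 (fully open) to 1 (shut), set as the call begins (left out, the last holds). The fingers move at their own pace and stop on an object; the grip force is fixed at half the most. Time passes only in rows, so rows that do not move let the fingers close. It gives the time, the measured TCP pose, the force and the opening at its end, in the units of the state.
- robot.get_obs(): the state, without advancing time (a new reading comes with each control period).
- robot.capture(name): name is "scene" or "top" or "wrist"; returns a dict with "frame" (420x560x3 uint8, blue, green, red), "range_z" (420x560 float32, m along the optical axis (not along the pixel's ray), 0 where there is no reading), "fx", "fy", "cx", "cy" (pixels), "origin" and "orientation" of the camera in the world. Camera axes: x right, y down, z forward; pixel columns grow to the right and rows downward; lengths in m; the calibration is good to about 2 mm. The wrist camera is an equidistant fisheye: a pixel r from the principal point sees the ray r / f radians off the axis. A picture is of the moment at which its call begins.
- robot.sign_off(): hands the job in, once; it reports no verdict.
Trained networks look in the newest picture that a camera, given by its name, has taken for a name from the list of things; names that differ only in an ending like _2 or _b are one class to them, and where a whole thing is asked for, a point or a joint stands for the part that bears it (a point fixed in the world has none). Each returns a list of dicts, best first, with "confidence" (0 to 1); they miss things now and then, are a little off and sometimes report something else, mostly with a low value. They report only what shows in the picture. A call takes as long as a camera call. They do not tell look-alikes from the thing itself.
- robot.trace(camera, query): "mask" (420x560 bool, what is visible of it) and "extent" ([left, top, right, bottom] in pixels, round what is visible of it).
- robot.place_of(camera, query): "xy" ([column, row] in pixels: a listed point, or the origin of a listed thing).
The state is a dict: "time": time; "joint_pos": joint angles; "qd": joint speeds; "effort": joint torques, N m; "tcp_pos": TCP position; "tcp_rot": TCP orientation; "force": force on the tool from outside, world axes, zero at the start; "wrist_torque": the same for the moment, N m; "grip_width": opening from 0.0 (shut) to 1.0 (fully open).
Only numpy, scipy, OpenCV 4.12 (cv2) and the standard library are available. Lean on these libraries where they do the work, as an engineer would, in place of code of your own. Each camera call takes 0.05 s, during which the arm holds its last target.

## Working session

There is one attempt and no reset: what is moved stays moved. The work goes in short steps, Python scripts to look and compute and a tool call to move; the robot and the scene stay as the last step left them, time stands still between calls to the robot, and variables do not carry over. Pictures are saved under pics/ and viewed, and the job is handed in when it is done.

Besides the shell and the picture viewer there is one more tool, called after "Call:" as a command line: name --argument value ..., lists and objects as JSON in quotes. apply_moves: Moves the arm, as the interface text tells. Its arguments: {"type":"object","properties":{"deltas":{"type":"array"},"grip":{"type":"number"}},"required":["deltas"]}

```bash
mkdir -p pics; ls; python3 - <<'E'
from bench import robot
import cv2
o=robot.get_obs();print(o)
for n in ("scene","top","wrist"):
    c=robot.capture(n);cv2.imwrite(f"pics/{n}0.png",c["frame"]);print(n,c["fx"],c["fy"],c["cx"],c["cy"],c["origin"],c["orientation"])
E
```

```text
pics
{'time': 0.0, 'joint_pos': array([-1.35517974,  0.41189459, -0.01273525,  1.59704249,  0.00559649,
        1.13425883, -0.08219393]), 'qd': array([-1.83015577e-05,  1.16271943e-03,  6.24340593e-04,  6.08412667e-04,
        4.20886783e-04, -9.14092831e-04, -2.07768454e-04]), 'effort': array([-2.18751056e-04, -6.00647449e+01,  6.81997463e-01, -2.99416512e+01,
        1.38580948e-02,  1.04459826e-02,  2.74604395e-05]), 'tcp_pos': array([0.17490096, 0.59951648, 0.22365687]), 'tcp_rot': array([ 5.08732966e-04,  7.99991348e-01,  6.00011024e-01, -5.96344011e-04]), 'force': array([0.3612434 , 0.47725183, 0.52264922]), 'wrist_torque': array([-0.05861149,  0.02833095,  0.03173126]), 'grip_width': 0.9976921288002301}
scene 471.8416162266069 471.8416162266069 287.4292673777417 218.0443831147289 [ 1.19124504 -0.58224483  0.90644612] [-0.371379    0.84019902  0.35699071 -0.16941333]
top 431.97677283210135 431.97677283210135 273.56779656712735 212.860601270416 [0.44200303 0.01853188 1.04922877] [ 0.03307379 -0.70563811  0.70703846 -0.03282683]
wrist 325.19226210127806 325.19226210127806 280.07154408847776 207.13885088126364 [0.10035232 0.62322987 0.37215993] [0.1246744  0.79060661 0.59240034 0.09197457]
```

View pics/top0.png

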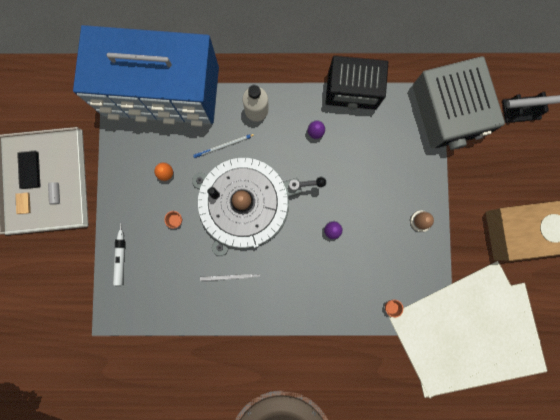

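View pics/scene0.png

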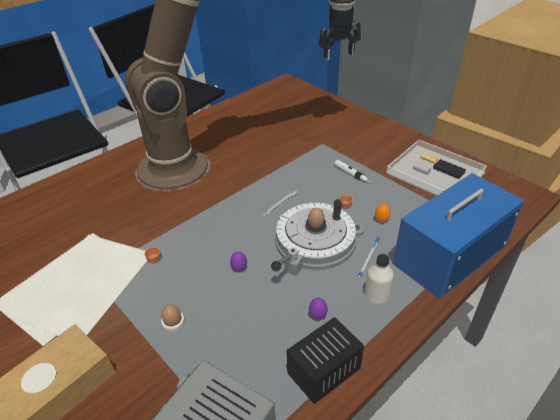

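```bash
cat > h.py <<'E'
from bench import robot
import numpy as np, cv2
from scipy.spatial.transform import Rotation as R
def rot(q): return R.from_quat([q[1],q[2],q[3],q[0]])
def ray(c,uv):
    d=np.array([(uv[0]-c["cx"])/c["fx"],(uv[1]-c["cy"])/c["fy"],1.]); return rot(c["orientation"]).apply(d)
def at_z(c,uv,z):
    d=ray(c,uv);o=np.array(c["origin"]);return o+d*(z-o[2])/d[2]
def proj(c,p):
    v=rot(c["orientation"]).inv().apply(np.array(p)-c["origin"]); return np.array([c["fx"]*v[0]/v[2]+c["cx"],c["fy"]*v[1]/v[2]+c["cy"]])
Z=dict(axis=.05,zero_line=.044,index_mark=.05,handle=.09,clamp_pivot=.064,lever_ball=.068,egg_mid=.0835,spare_egg_mid=.03,pen=0,tweezers=0,cup_a=0,graver=0)
E
python3 - <<'E'
from h import *
for cam in("top","scene"):
    c=robot.capture(cam)
    for k,z in Z.items():
        for r in robot.place_of(cam,k)[:3]: print(cam,k,round(r["confidence"],2),np.round(r["xy"],1),np.round(at_z(c,r["xy"],z),4))
print(robot.get_obs()["time"])
E
```

```text
top axis 0.72 [242.1 200.1] [0.5654 0.092  0.05  ]
top zero_line 0.59 [252.9 235.3] [0.4837 0.067  0.044 ]
top index_mark 0.62 [294.  184.2] [ 0.6026 -0.0291  0.05  ]
top index_mark 0.61 [276.2 210.4] [0.5412 0.0127 0.05  ]
top handle 0.94 [210.5 194.1] [0.5742 0.1599 0.09  ]
top clamp_pivot 0.97 [291.3 183.5] [ 0.602  -0.0222  0.064 ]
top clamp_pivot 0.44 [221.  146.1] [0.6902 0.1407 0.064 ]
top lever_ball 0.7 [317.5 182.6] [ 0.6033 -0.0822  0.068 ]
top lever_ball 0.64 [241.9 200.3] [0.5628 0.0912 0.068 ]
top egg_mid 0.79 [163.5 168.6] [0.6336 0.2681 0.0835]
top egg_mid 0.7 [241.3 199.5] [0.5627 0.0914 0.0835]
top egg_mid 0.57 [314.9 125.9] [ 0.732  -0.0762  0.0835]
top spare_egg_mid 0.56 [423.7 220.5] [ 0.5184 -0.3363  0.03  ]
top tweezers 0.6 [226.7 276.7] [0.386  0.1319 0.    ]
top cup_a 0.57 [390.8 306.6] [ 0.3145 -0.261   0.    ]
top cup_a 0.56 [177.1 221.2] [0.5202 0.2538 0.    ]
top cup_a 0.28 [222.9 142.5] [0.7154 0.144  0.    ]
top graver 0.67 [120.2 256.1] [0.4359 0.3897 0.    ]
scene axis 0.92 [316.9 227.5] [0.5675 0.0938 0.05  ]
scene zero_line 0.58 [286.5 216.6] [0.4739
[... 425 characters left out ...]
.068 ]
scene lever_ball 0.3 [168.2 312.9] [ 0.5421 -0.3494  0.068 ]
scene egg_mid 0.67 [317.1 218.2] [0.5675 0.0934 0.0835]
scene egg_mid 0.6 [239.6 261.9] [ 0.546  -0.1496  0.0835]
scene egg_mid 0.51 [382.6 214.5] [0.6781 0.2257 0.0835]
scene spare_egg_mid 0.76 [170.3 313.8] [ 0.5183 -0.3368  0.03  ]
scene spare_egg_mid 0.25 [313.9 224.4] [0.5385 0.1127 0.03  ]
scene pen 0.53 [367.  255.2] [0.698  0.1498 0.    ]
scene tweezers 0.46 [282.  202.5] [ 0.3817  0.1382 -0.    ]
scene cup_a 0.72 [155.6 260. ] [ 0.3193 -0.26    0.    ]
scene cup_a 0.69 [315.4 226.7] [0.5258 0.1326 0.    ]
scene cup_a 0.43 [345.4 205.2] [0.5231 0.263  0.    ]
scene graver 0.5 [351.2 174.2] [0.4347 0.3916 0.    ]
1.45
```

```bash
python3 - <<'E'
import cv2
a=cv2.imread("pics/top0.png")[140:260,170:340];cv2.imwrite("pics/topz.png",cv2.resize(a,None,fx=4.7,fy=4.7,interpolation=cv2.INTER_CUBIC))
a=cv2.imread("pics/scene0.png")[180:290,240:400];cv2.imwrite("pics/scz.png",cv2.resize(a,None,fx=5,fy=5,interpolation=cv2.INTER_CUBIC))
E
```

```text
(no output)
```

View pics/topz.png

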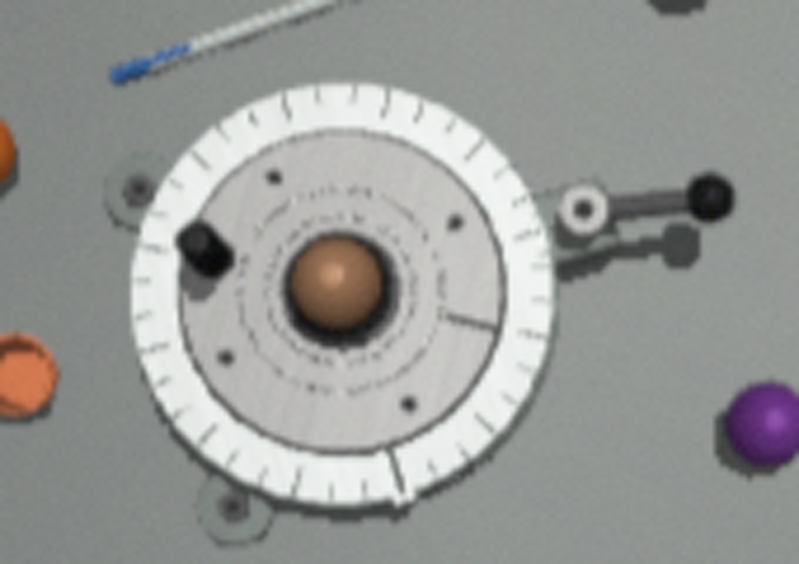

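View pics/scz.png

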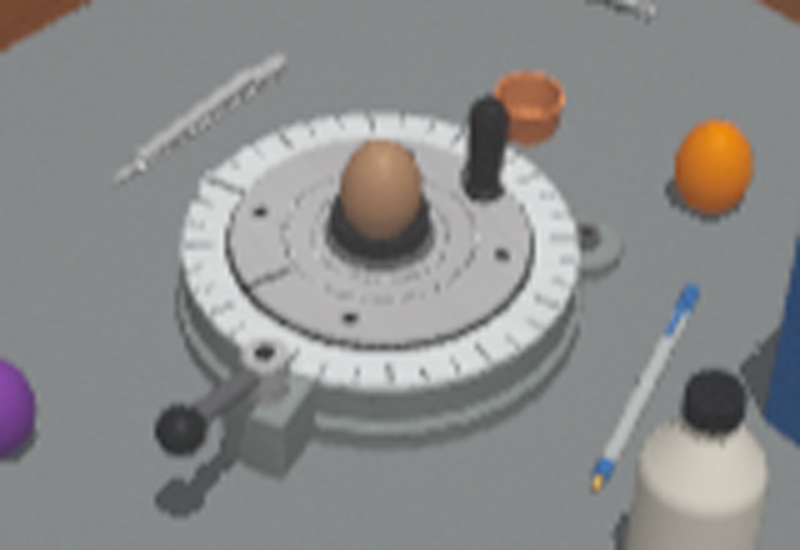

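View pics/wrist0.png

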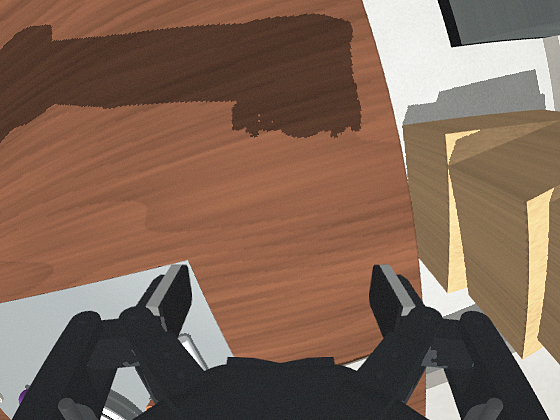

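```bash
cat >> h.py <<'E'
def redge(c,ax,zfrac=None): pass
E
python3 - <<'E'
from h import *
c=robot.capture("top")
f=lambda x,y,z:at_z(c,(170+(x+.5)/4.7-.5,140+(y+.5)/4.7-.5),z)[:2]
zi,zo=f(390,448,.044),f(402,493,.044)
ii,io=f(447,317,.05),f(497,327,.05)
# ring circle outer radius points
P=np.array([f(342,82,.044),f(555,292,.044),f(131,292,.044),f(195,437,.044),f(190,145,.044),f(500,150,.044)])
from scipy.optimize import least_squares
s=least_squares(lambda q:np.hypot(*(P-q[:2]).T)-q[2],[.565,.092,.105]);print("outer circ",s.x)
D=np.array([f(342,130,.05),f(506,292,.05),f(180,305,.05),f(340,453,.05),f(225,175,.05),f(455,175,.05)])
s2=least_squares(lambda q:np.hypot(*(D-q[:2]).T)-q[2],[.565,.092,.08]);print("disc",s2.x)
A=s2.x[:2]
ang=lambda v:np.degrees(np.arctan2(v[1],v[0]))
print(zi,zo,ang(zi-A),ang(zo-zi),np.hypot(*(zi-A)))
print(ii,io,ang(io-A),ang(io-ii),np.hypot(*(io-A)))
h=f(193,238,.112);print("handle top",h,ang(h-A),np.hypot(*(h-A)))
p=f(583,209,.07);b=f(711,198,.068);print(p,b,ang(p-A),np.hypot(*(p-A)),ang(b-p),np.hypot(*(b-p)))
o=robot.get_obs();print(rot(o["tcp_rot"]).as_matrix().round(3),o["time"])
E
```

```text
outer circ [0.56454931 0.09136041 0.10502391]
disc [0.56270698 0.09161115 0.08090785]
[0.48454263 0.06770054] [0.4623143  0.06171672] -162.99104284375468 -164.93327038697873 0.08173972700900901
[0.5490429  0.03936121] [0.54401836 0.01462628] -103.64500708038474 -101.48257017988503 0.07922079134092248
handle top [0.57965611 0.15641831] 75.34361420714892 0.06698687649660033
[ 0.5997071  -0.02735092] [ 0.60533466 -0.09002732] -72.72302714513208 0.12458323226666608 -84.86931350783343 0.06292853905924328
[[ 0.28  0.96  0.  ]
 [ 0.96 -0.28  0.  ]
 [ 0.   -0.   -1.  ]] 1.5
```

Call:
apply_moves --deltas '[{"xyz":[-0.026,0.039,0],"turn":[0,0,0]},{"xyz":[-0.026,0.039,0],"turn":[0,0,0]},{"xyz":[-0.026,0.039,0],"turn":[0,0,0]},{"xyz":[-0.026,0.039,0],"turn":[0,0,0]},{"xyz":[-0.026,0.039,0],"turn":[0,0,0]},{"xyz":[-0.026,0.039,0],"turn":[0,0,0]},{"xyz":[-0.026,0.039,0],"turn":[0,0,0]},{"xyz":[-0.026,0.039,0],"turn":[0,0,0]},{"xyz":[-0.026,0.039,0],"turn":[0,0,0]},{"xyz":[-0.026,0.039,0],"turn":[0,0,0]},{"xyz":[-0.026,0.039,0],"turn":[0,0,0]},{"xyz":[-0.026,0.039,0],"turn":[0,0,0]}]' --grip 1

```text
time: 2.7
tcp_pos: [0.538, 0.1679, 0.2248]
tcp_rot: [0.0, 0.8, 0.6, 0.0]
force: [0.4, 0.9, 0.6]
grip_width: -0.007
```

```bash
python3 - <<'E'
from h import *
for n in ("scene","top","wrist"):
    c=robot.capture(n);cv2.imwrite(f"pics/{n}1.png",c["frame"])
o=robot.get_obs();print(rot(o["tcp_rot"]).as_matrix().round(3),o["tcp_pos"],o["time"],o["grip_width"],o["joint_pos"],o["force"])
E
```

```text
[[ 0.286  0.958  0.001]
 [ 0.958 -0.286 -0.001]
 [-0.001  0.001 -1.   ]] [0.53873254 0.16580763 0.22450761] 2.85 -0.00210465193536313 [-0.58385927  0.30713588  0.25106165  1.76252108 -0.08354789  1.08209722
  0.97572617] [-0.48217565  0.70192911 -0.72206238]
```

View pics/top1.png

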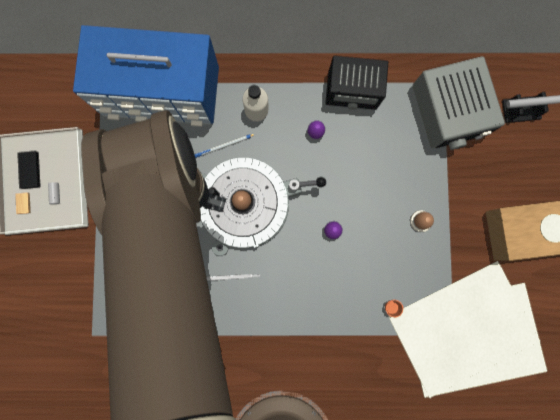

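View pics/scene1.png

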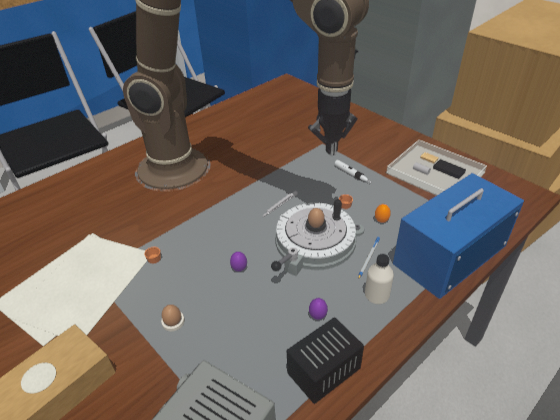

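View pics/wrist1.png

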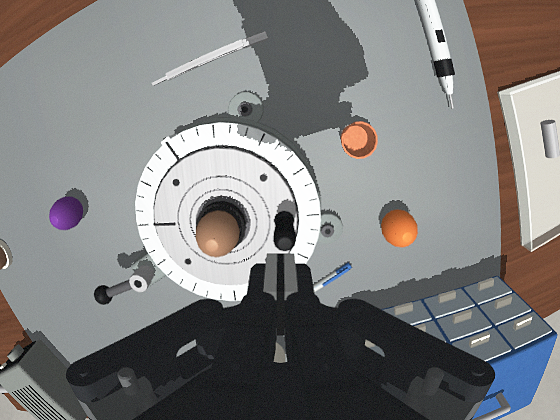

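```bash
python3 - <<'E'
import cv2
a=cv2.imread("pics/scene1.png")[80:250,270:400];cv2.imwrite("pics/sz1.png",cv2.resize(a,None,fx=3.5,fy=3.5,interpolation=cv2.INTER_CUBIC))
E
```

```text
(no output)
```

View pics/sz1.png

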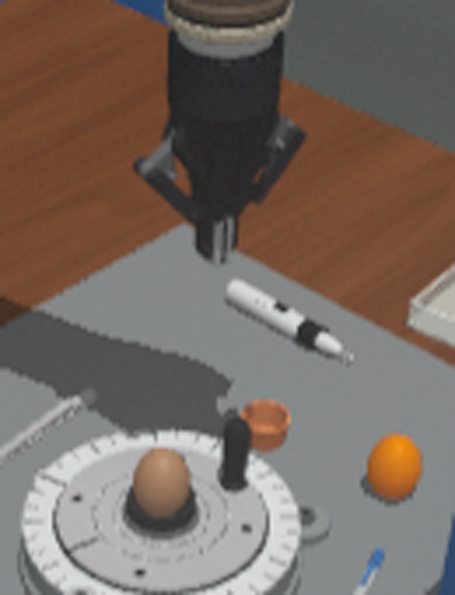

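Call:
apply_moves --deltas '[{"xyz":[0.001,0,0.04],"turn":[0,0,-0.04]},{"xyz":[0.001,0,0.04],"turn":[0,0,0]},{"xyz":[0,0,0.04],"turn":[0,0,0]},{"xyz":[0,0.006,0],"turn":[0,0,0]},{"xyz":[0,0,0],"turn":[0,0,0]}]'

```text
time: 3.35
tcp_pos: [0.5437, 0.1705, 0.105]
tcp_rot: [0.0, 0.788, 0.616, -0.0]
force: [0.6, 0.3, 0.3]
grip_width: -0.004
```

```bash
cat >> h.py <<'E'
def wproj(c,p):
    v=rot(c["orientation"]).inv().apply(np.array(p)-c["origin"]); t=np.arctan2(np.hypot(v[0],v[1]),v[2]);h=np.hypot(v[0],v[1])
    return np.array([c["cx"]+c["fx"]*t*v[0]/h,c["cy"]+c["fy"]*t*v[1]/h])
def wat_z(c,uv,z):
    a=(uv[0]-c["cx"])/c["fx"];b=(uv[1]-c["cy"])/c["fy"];t=np.hypot(a,b)
    d=rot(c["orientation"]).apply([np.sin(t)*a/t,np.sin(t)*b/t,np.cos(t)]);o=np.array(c["origin"]);return o+d*(z-o[2])/d[2]
E
python3 - <<'E'
from h import *
for n in ("scene","wrist"):
    c=robot.capture(n);cv2.imwrite(f"pics/{n}2.png",c["frame"])
    if n=="wrist": np.savez("w2.npz",**c)
a=cv2.imread("pics/scene2.png")[130:270,250:400];cv2.imwrite("pics/sz2.png",cv2.resize(a,None,fx=4,fy=4,interpolation=cv2.INTER_CUBIC))
o=robot.get_obs();print(rot(o["tcp_rot"]).as_matrix().round(3),o["tcp_pos"],o["time"],o["force"])
E
```

```text
[[ 0.241  0.97   0.003]
 [ 0.97  -0.241  0.001]
 [ 0.002  0.002 -1.   ]] [0.54469084 0.17073786 0.10666552] 3.45 [ 0.0408178  -0.44381895  0.09976744]
```

View pics/sz2.png

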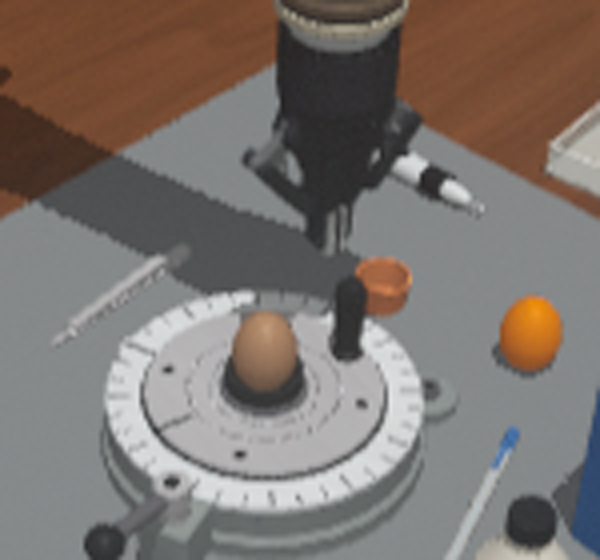

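View pics/wrist2.png

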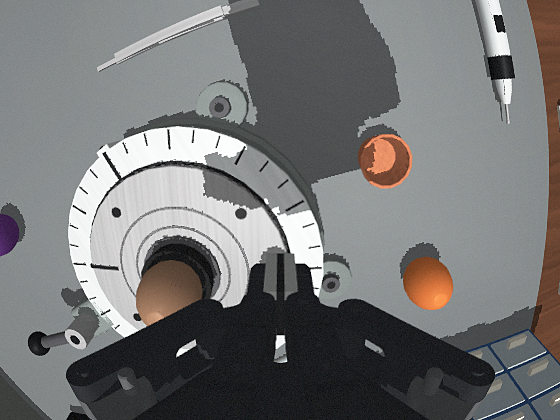

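```bash
cat >> h.py <<'E'
A=np.array([0.564,0.0915])
ang=lambda v:np.degrees(np.arctan2(v[1],v[0]))
E
python3 - <<'E'
from h import *
c=dict(np.load("w2.npz"))
f=lambda x,y,z:wat_z(c,(x,y),z)[:2]
zi,zo,ii,io=f(119,177,.044),f(105,152,.044),f(117,268,.05),f(91,265.5,.05)
print(zi,zo,ang(zi-A),ang(zo-zi),np.hypot(*(zi-A)));print(ii,io,ang(io-A),ang(io-ii),np.hypot(*(io-A)))
a=cv2.imread("pics/wrist2.png")[110:360,30:330];cv2.imwrite("pics/wz2.png",cv2.resize(a,None,fx=2.6,fy=2.4,interpolation=cv2.INTER_CUBIC))
s=robot.capture("scene"); print((proj(s,[.545,.171,.092])-[250,130])*4,(proj(s,[.580,.1555,.112])-[250,130])*4, (proj(s,[A[0],A[1],.111])-[250,130])*4)
print([ (w,wproj(c,[A[0]+.066*np.cos(t),A[1]+.066*np.sin(t),.112])) for w in (75.5,) for t in [np.radians(w)]])
E
```

```text
[0.48449139 0.06749883] [0.46386489 0.06258986] -163.2025748679032 -166.61300874948836 0.08305224409948694
[0.55054895 0.03876287] [0.54395605 0.01438492] -104.57006039497581 -105.13334173821893 0.07967745114002607
[324.24167785 273.79207808] [348.90590246 284.91251655] [263.36686851 319.70480473]
[(75.5, array([266.57719288, 329.09705683]))]
```

View pics/wz2.png

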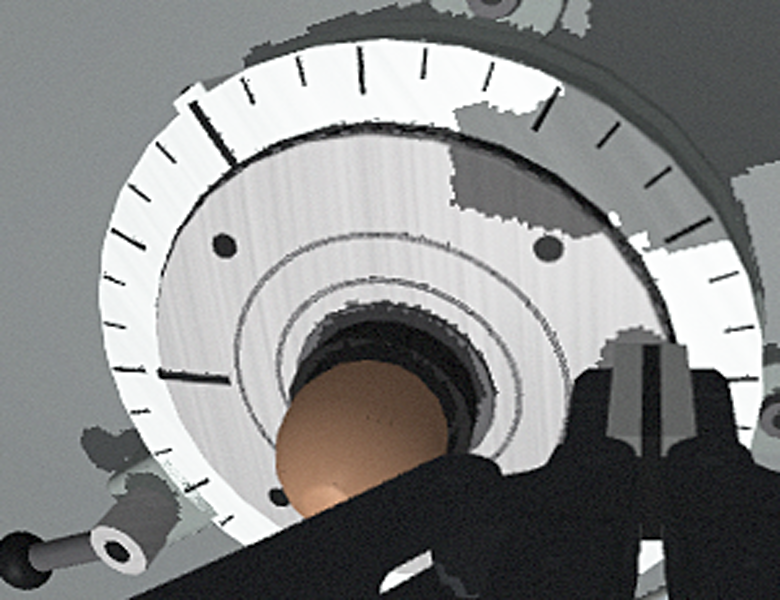

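```bash
python3 - <<'E'
from h import *
c=robot.capture("scene")
def pt(u,v):
    d=ray(c,(u,v)); return np.array(c["origin"])+d*c["range_z"][v,u]
for v in range(182,202):
    print(v,*[np.round(pt(u,v),3) for u in (328,331,334,337)])
E
```

```text
182 [0.55  0.15  0.162] [0.554 0.157 0.16 ] [0.555 0.167 0.155] [0.554 0.181 0.148]
183 [0.539 0.162 0.146] [0.552 0.16  0.154] [0.556 0.167 0.153] [0.554 0.18  0.145]
184 [0.541 0.16  0.145] [0.549 0.163 0.148] [0.555 0.169 0.148] [0.555 0.18  0.142]
185 [0.542 0.159 0.143] [0.549 0.163 0.145] [0.555 0.168 0.145] [0.553 0.182 0.136]
186 [0.543 0.159 0.14 ] [0.55  0.162 0.142] [0.557 0.166 0.144] [0.555 0.181 0.135]
187 [0.543 0.159 0.137] [0.55  0.163 0.138] [0.555 0.168 0.138] [0.555 0.181 0.131]
188 [0.544 0.158 0.134] [0.548 0.165 0.132] [0.556 0.167 0.136] [0.552 0.184 0.125]
189 [0.542 0.16  0.129] [0.549 0.164 0.131] [0.555 0.169 0.131] [0.554 0.183 0.123]
190 [0.543 0.159 0.127] [0.548 0.165 0.126] [0.555 0.17  0.127] [0.458 0.298 0.002]
191 [0.445 0.271 0.005] [0.549 0.164 0.124] [0.554 0.171 0.123] [0.463 0.293 0.003]
192 [0.446 0.27  0.002] [0.549 0.165 0.12 ] [0.556 0.168 0.122] [ 1.191 -0.582  0.906]
193 [0.45  0.266 0.003] [0.549 0.165 0.116] [0.462 0.28  0.002] [0.469 0.286 0.003]
194 [0.457 0.259 0.007] [0.46  0.269 0.003] [0.467 0.274 0.004] [0.473 0.282 0.003]
195 [ 0.454  0.262 -0.   ] [0.464 0.264 0.004] [ 0.467  0.275 -0.   ] [0.478 0.275 0.006]
196 [0.46  0.255 0.004] [0.465 0.264 0.001] [0.473 0.267 0.004] [0.477 0.277 0.   ]
197 [0.463 0.252 0.002] [0.469 0.259 0.003] [0.476 0.264 0.003] [ 0.48   0.274 -0.   ]
198 [0.468 0.247 0.004] [0.472 0.256 0.002] [ 0.475  0.265 -0.002] [0.486 0.267 0.003]
199 [0.469 0.245 0.002] [0.476 0.251 0.004] [0.485 0.255 0.006] [0.487 0.266 0.001]
200 [0.473 0.242 0.003] [0.477 0.25  0.   ] [0.484 0.256 0.001] [0.579 0.155 0.116]
201 [0.476 0.238 0.003] [0.482 0.244 0.003] [0.489 0.25  0.003] [0.581 0.153 0.115]
```

Call:
apply_moves --deltas '[{"xyz":[-0.004,0,0.01],"turn":[0,0,0]},{"xyz":[0,0,0.008],"turn":[0,0,0]},{"xyz":[0,0.007,0],"turn":[0,0,0]},{"xyz":[0,0,0],"turn":[0,0,0]}]'

```text
time: 3.95
tcp_pos: [0.55, 0.1639, 0.0863]
tcp_rot: [0.0, 0.788, 0.616, 0.0]
force: [0.3, -0.2, 0.5]
grip_width: -0.003
```

```bash
cat > look.py <<'E'
from h import *
import sys
k=sys.argv[1]
c=robot.capture("scene");cv2.imwrite(f"pics/scene{k}.png",c["frame"])
a=c["frame"][150:270,240:400];a=cv2.resize(a,None,fx=3.2,fy=3.2,interpolation=cv2.INTER_CUBIC)
w=robot.capture("wrist");np.savez(f"w{k}.npz",**w);b=w["frame"]
cv2.imwrite(f"pics/look{k}.png",a);cv2.imwrite(f"pics/wl{k}.png",b)
o=robot.get_obs();print(rot(o["tcp_rot"]).as_matrix().round(3),o["tcp_pos"],o["time"],o["force"])
E
python3 look.py 3
```

```text
[[ 0.242  0.97   0.   ]
 [ 0.97  -0.242 -0.   ]
 [-0.     0.    -1.   ]] [0.54947244 0.16421598 0.08647037] 4.05 [-0.78686211  0.34137561 -0.09722369]
```

View pics/look3.png

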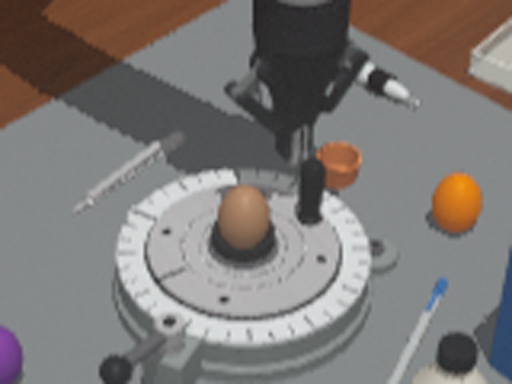

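View pics/wl3.png

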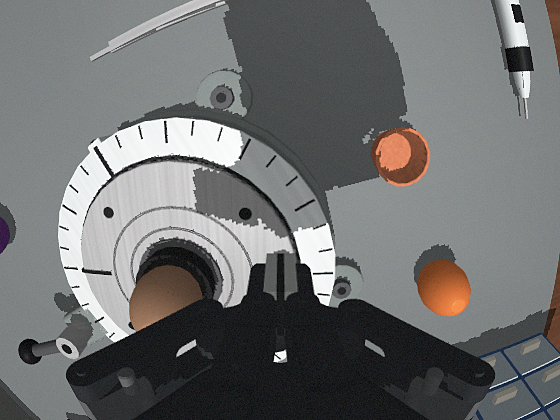

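Call:
apply_moves --deltas '[{"xyz":[0,0.003,0.006],"turn":[0,0,0]},{"xyz":[0,0.003,0],"turn":[0,0,0]},{"xyz":[0,0.003,0],"turn":[0,0,0]},{"xyz":[0.001,0.0033,0],"turn":[0,0,0.05]},{"xyz":[0.001,0.0033,0],"turn":[0,0,0.05]},{"xyz":[0.001,0.0033,0],"turn":[0,0,0.05]},{"xyz":[0.001,0.0033,0],"turn":[0,0,0.05]},{"xyz":[0,0,0],"turn":[0,0,0]}]'

```text
time: 4.85
tcp_pos: [0.5719, 0.1618, 0.0804]
tcp_rot: [0.0, 0.846, 0.534, -0.0]
force: [-0.7, -0.5, -0.5]
grip_width: 0.004
```

```bash
python3 look.py 4
```

```text
[[ 0.428  0.904  0.   ]
 [ 0.904 -0.428 -0.   ]
 [ 0.     0.    -1.   ]] [0.57178479 0.16183408 0.08052443] 4.95 [-0.65151963  0.65115801 -0.5219458 ]
```

View pics/look4.png

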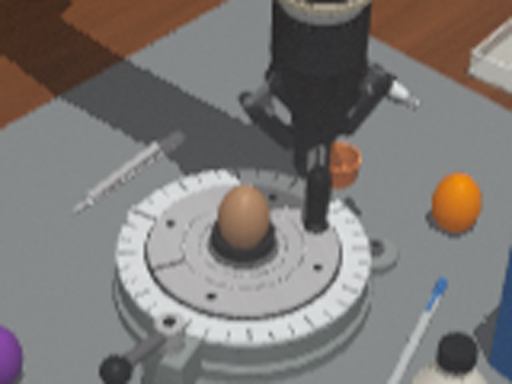

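View pics/wl4.png

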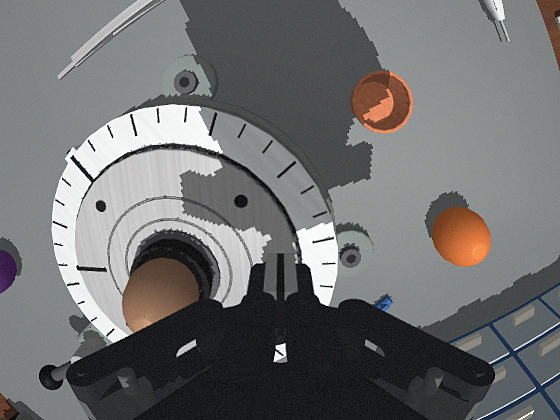

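```bash
cat > dial.py <<'E'
from h import *
import sys
# measure dial from wrist frame: find dark pixels along circles at r=.070 (z .05) and r=.094 (z=.044)
def measure(c,ang_lo=-200,ang_hi=-60):
    g=cv2.cvtColor(c["frame"],cv2.COLOR_BGR2GRAY).astype(np.float32)
    th=np.radians(np.arange(ang_lo,ang_hi,.1));out={}
    for name,rs,z in(("index",np.arange(.058,.077,.002),.05),("zero",np.arange(.086,.1035,.002),.044)):
        m=[]
        for r in rs:
            P=np.array([wproj(c,[A[0]+r*np.cos(t),A[1]+r*np.sin(t),z]) for t in th],np.float32)
            v=cv2.remap(g,P[:,0].reshape(1,-1),P[:,1].reshape(1,-1),cv2.INTER_LINEAR)[0]; m.append(v)
        m=np.array(m);mm=np.percentile(m,80,axis=0)
        out[name]=(np.degrees(th),mm)
    return out
if __name__=="__main__":
    c=dict(np.load(f"w{sys.argv[1]}.npz"));o=measure(c)
    for k,(t,m) in o.items():
        loc=np.where(m<110)[0]
        runs=np.split(loc,np.where(np.diff(loc)>5)[0]+1)
        print(k,[(round(t[r].mean(),1),len(r)/10,int(m[r].min())) for r in runs if len(r)])
E
for k in 2 3 4; do python3 dial.py $k; done
```

```text
index [(np.float64(-104.4), 2.3, 27)]
zero [(np.float64(-163.1), 1.5, 29)]
index [(np.float64(-104.3), 2.5, 23)]
zero [(np.float64(-163.2), 1.6, 27)]
index [(np.float64(-113.7), 2.4, 25)]
zero [(np.float64(-163.2), 1.6, 22), (np.float64(-62.8), 5.4, 26)]
```

Call:
apply_moves --deltas '[{"xyz":[0.001,0.0033,0],"turn":[0,0,0.05]},{"xyz":[0.001,0.0033,0],"turn":[0,0,0.05]},{"xyz":[0.001,0.0033,0],"turn":[0,0,0.05]},{"xyz":[0.001,0.0033,0],"turn":[0,0,0.05]},{"xyz":[0.001,0.0033,0],"turn":[0,0,0.05]},{"xyz":[0.001,0.0033,0],"turn":[0,0,0.05]},{"xyz":[0.001,0.0033,0],"turn":[0,0,0.05]},{"xyz":[0.001,0.0033,0],"turn":[0,0,0.05]},{"xyz":[0.001,0.0033,0],"turn":[0,0,0.05]},{"xyz":[0.001,0.0033,0],"turn":[0,0,0.05]},{"xyz":[0.001,0.0033,0],"turn":[0,0,0.05]},{"xyz":[0,0,0],"turn":[0,0,0]}]'

```text
time: 6.15
tcp_pos: [0.6064, 0.1478, 0.0806]
tcp_rot: [-0.0, 0.959, 0.285, 0.0]
force: [0.1, 0.9, -0.0]
grip_width: -0.001
```

```bash
python3 look.py 5; python3 dial.py 5
```

```text
[[ 0.837  0.547  0.   ]
 [ 0.547 -0.837  0.   ]
 [ 0.    -0.    -1.   ]] [0.60607871 0.14753637 0.08054143] 6.25 [-1.07930498  1.86606944  0.56737998]
index [(np.float64(-144.0), 2.2, 33), (np.float64(-79.9), 26.4, 35)]
zero [(np.float64(-163.3), 1.6, 27), (np.float64(-79.1), 38.1, 35)]
```

View pics/look5.png

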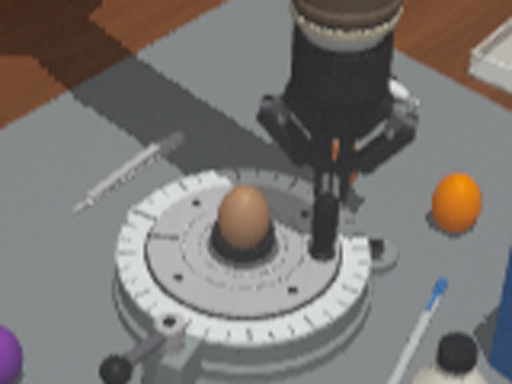

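View pics/wl5.png

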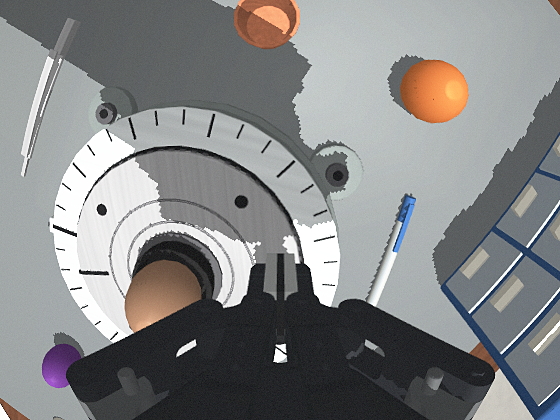

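Call:
apply_moves --deltas '[{"xyz":[0.001,0.0033,0],"turn":[0,0,0.05]},{"xyz":[0.001,0.0033,0],"turn":[0,0,0.05]},{"xyz":[0.001,0.0033,0],"turn":[0,0,0.05]},{"xyz":[0.001,0.0033,0],"turn":[0,0,0.05]},{"xyz":[0.001,0.0033,0],"turn":[0,0,0.05]},{"xyz":[0.0005,0.0016,0],"turn":[0,0,0.025]},{"xyz":[0,0,0],"turn":[0,0,0]},{"xyz":[0,0,0],"turn":[0,0,0]}]'

```text
time: 7.05
tcp_pos: [0.619, 0.1335, 0.0805]
tcp_rot: [0.0, 0.989, 0.151, -0.0]
force: [0.7, 1.6, -0.2]
grip_width: -0.003
```

```bash
python3 look.py 6; python3 dial.py 6
```

```text
[[ 0.954  0.298 -0.   ]
 [ 0.298 -0.954 -0.   ]
 [-0.    -0.    -1.   ]] [0.61897706 0.13352401 0.0805172 ] 7.15 [0.09068563 1.31234289 0.62620296]
index [(np.float64(-160.0), 2.0, 31), (np.float64(-96.6), 26.2, 35), (np.float64(-64.8), 9.5, 39)]
zero [(np.float64(-163.2), 1.3, 25), (np.float64(-87.3), 54.4, 34)]
```

View pics/wl6.png

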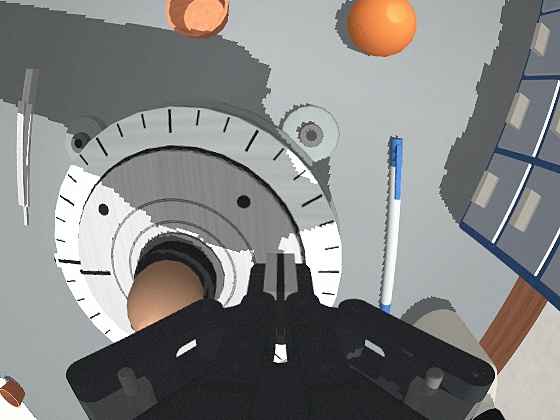

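Call:
apply_moves --deltas '[{"xyz":[0.0004,0.0013,0],"turn":[0,0,0.02]},{"xyz":[0.0004,0.0013,0],"turn":[0,0,0.02]},{"xyz":[0.0002,0.0009,0],"turn":[0,0,0.014]},{"xyz":[0,0,0],"turn":[0,0,0]},{"xyz":[0,0,0],"turn":[0,0,0]}]'

```text
time: 7.65
tcp_pos: [0.6211, 0.1303, 0.0805]
tcp_rot: [0.0, 0.992, 0.124, -0.0]
force: [-0.1, 1.3, 0.2]
grip_width: -0.003
```

```bash
python3 look.py 7; python3 dial.py 7; python3 -c "
import cv2
a=cv2.imread('pics/wl7.png')[190:340,30:180];cv2.imwrite('pics/wz7.png',cv2.resize(a,None,fx=4,fy=4))"
```

```text
[[ 0.969  0.245 -0.   ]
 [ 0.245 -0.969 -0.   ]
 [-0.     0.    -1.   ]] [0.62101644 0.13026483 0.08048627] 7.75 [0.3454948  1.13666138 0.65750724]
index [(np.float64(-163.2), 2.1, 31), (np.float64(-99.9), 26.2, 36), (np.float64(-66.6), 13.0, 39)]
zero [(np.float64(-163.3), 1.4, 24), (np.float64(-88.9), 57.7, 34)]
```

View pics/wz7.png

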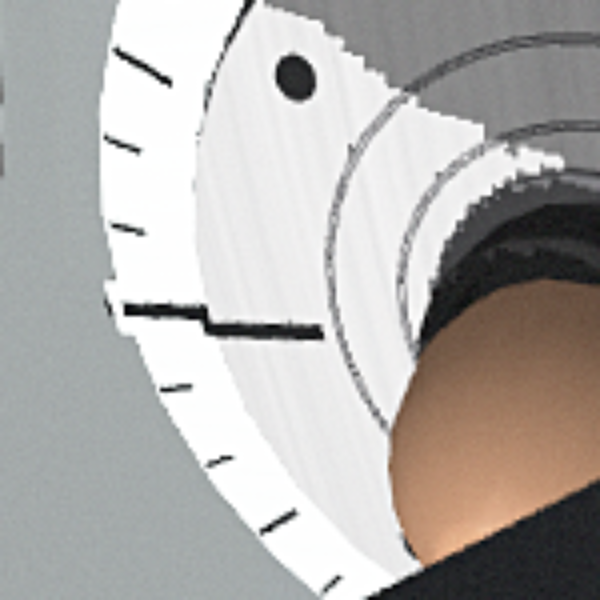

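Call:
apply_moves --deltas '[{"xyz":[0,-0.01,0],"turn":[0,0,0]},{"xyz":[0,-0.02,0],"turn":[0,0,0]},{"xyz":[0.01,0,-0.04],"turn":[0,0,0]},{"xyz":[0,0,-0.04],"turn":[0,0,0]},{"xyz":[0,0,-0.03],"turn":[0,0,0]}]'

```text
time: 8.25
tcp_pos: [0.6236, 0.1624, 0.1926]
tcp_rot: [0.0, 0.992, 0.124, 0.0]
force: [0.6, 0.3, 0.8]
grip_width: 0.002
```

```bash
python3 look.py 8; python3 dial.py 8; python3 - <<'E'
from h import *
o=robot.get_obs();print(o["joint_pos"])
c=robot.capture("wrist")
for cam,Q in(("wrist",wat_z),):
  for k in("clamp_pivot","lever_ball"):
    for r in robot.place_of(cam,k)[:2]: print(k,r["confidence"],r["xy"],Q(c,r["xy"],Z[k]))
E
```

```text
[[ 0.969  0.245  0.007]
 [ 0.245 -0.969  0.002]
 [ 0.007 -0.    -1.   ]] [0.62553702 0.16249998 0.1951782 ] 8.35 [ 0.07630991  0.48272753 -0.70318766]
index [(np.float64(-163.1), 2.1, 25)]
zero [(np.float64(-163.1), 1.1, 7), (np.float64(-77.8), 35.5, 32)]
[-0.70455607  0.5066763   0.54610971  1.60963008 -0.28757027  1.09916296
  0.16362997]
clamp_pivot 0.62 [62.1, 365.0] [ 0.37620145 -0.16362745  0.064     ]
lever_ball 0.72 [346.4, 215.4] [0.68999252 0.16113134 0.068     ]
```

View pics/wl8.png

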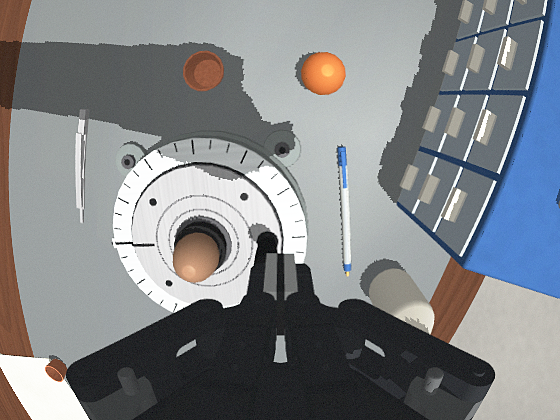

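View pics/look8.png

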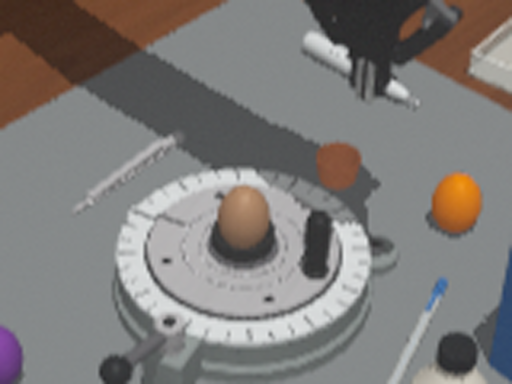

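Call:
apply_moves --deltas '[{"xyz":[-0.0055,0.0413,0],"turn":[0,0,0]},{"xyz":[-0.0055,0.0413,0],"turn":[0,0,0]},{"xyz":[-0.0055,0.0413,0],"turn":[0,0,0]},{"xyz":[-0.0055,0.0413,0],"turn":[0,0,0]},{"xyz":[-0.0055,0.0413,0],"turn":[0,0,0]},{"xyz":[-0.0055,0.0413,0],"turn":[0,0,0]},{"xyz":[0,0,0],"turn":[0,0,0.146]},{"xyz":[0,0,0],"turn":[0,0,0.146]},{"xyz":[0,0,0],"turn":[0,0,0.146]},{"xyz":[0,0,0],"turn":[0,0,0.146]},{"xyz":[0,0,0],"turn":[0,0,0.146]},{"xyz":[0,0,0],"turn":[0,0,0.146]}]'

```text
time: 9.7
tcp_pos: [0.6512, -0.086, 0.1886]
tcp_rot: [0.001, 0.95, -0.312, -0.001]
force: [-0.6, 0.2, 0.3]
grip_width: -0.0
```

Call:
apply_moves --deltas '[{"xyz":[0,0,0],"turn":[0,0,0.146]},{"xyz":[0,0,0],"turn":[0,0,0.146]},{"xyz":[0,0,0],"turn":[0,0,0.146]},{"xyz":[0,0,0],"turn":[0,0,0.146]},{"xyz":[0,0,0],"turn":[0,0,0.146]},{"xyz":[0,0,0],"turn":[0,0,0.146]},{"xyz":[0,0,0],"turn":[0,0,0]}]'

```text
time: 10.4
tcp_pos: [0.6513, -0.0859, 0.1885]
tcp_rot: [0.001, 0.73, -0.684, -0.001]
force: [-0.7, -0.2, 0.4]
grip_width: -0.002
```

```bash
python3 look.py 9; python3 dial.py 9; python3 - <<'E'
from h import *
o=robot.get_obs();print(o["joint_pos"])
c=robot.capture("wrist")
for k in("clamp_pivot","lever_ball"):
    for r in robot.place_of("wrist",k)[:2]: print(k,r["confidence"],r["xy"],wat_z(c,r["xy"],Z[k]))
E
```

```text
[[ 0.071 -0.997 -0.002]
 [-0.997 -0.071 -0.001]
 [ 0.     0.002 -1.   ]] [ 0.65159361 -0.08602961  0.18917598] 10.5 [0.1702439  0.22662945 0.21246009]
index [(np.float64(-162.2), 2.2, 18)]
zero [(np.float64(-162.5), 2.3, 32), (np.float64(-143.7), 16.6, 69), (np.float64(-132.2), 0.7, 104)]
[-0.56384476  0.68272439  1.00446611  1.5948353  -0.60474215  1.20723293
 -0.93722697]
clamp_pivot 0.89 [215.7, 243.3] [ 0.60288196 -0.02795746  0.064     ]
clamp_pivot 0.22 [113.8, 261.6] [0.57094909 0.08324816 0.064     ]
lever_ball 0.78 [280.8, 243.3] [ 0.60935158 -0.0883673   0.068     ]
```

View pics/wl9.png

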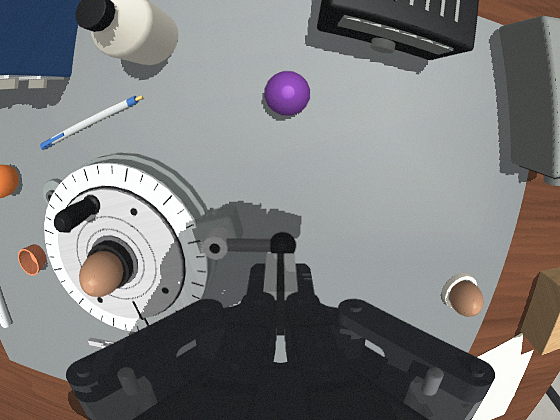

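View pics/scene9.png

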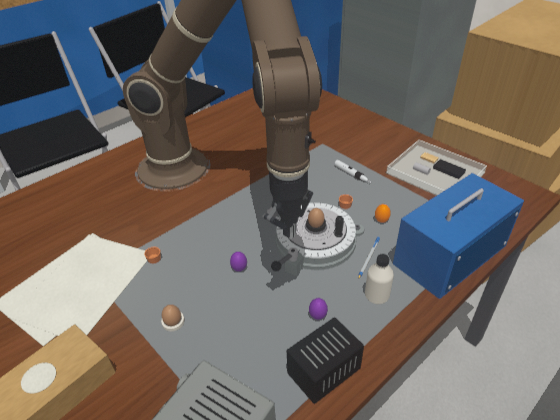

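Call:
apply_moves --deltas '[{"xyz":[0,0,0.034],"turn":[0,0,0]},{"xyz":[0,0,0.034],"turn":[0,0,0]},{"xyz":[0,0,0.034],"turn":[0,0,0]},{"xyz":[0,0,0.032],"turn":[0,0,0]},{"xyz":[0,0.01,0],"turn":[0,0,0]},{"xyz":[0,0,0],"turn":[0,0,0]}]'

```text
time: 11.25
tcp_pos: [0.6407, -0.0878, 0.0568]
tcp_rot: [0.001, 0.73, -0.683, -0.001]
force: [0.6, -0.7, -0.0]
grip_width: 0.002
```

```bash
python3 look.py 10; python3 - <<'E'
from h import *
o=robot.get_obs();print(o["joint_pos"])
a=cv2.imread("pics/scene10.png")[190:310,220:360];cv2.imwrite("pics/sz10.png",cv2.resize(a,None,fx=5,fy=5,interpolation=cv2.INTER_CUBIC))
E
```

```text
[[ 0.067 -0.998  0.003]
 [-0.998 -0.067 -0.   ]
 [ 0.    -0.003 -1.   ]] [ 0.64302124 -0.0875948   0.05854132] 11.35 [-0.05662523  0.41978049  1.39733136]
[-0.50757645  0.80017991  0.88989043  1.72500625 -0.73501649  0.98237779
 -0.83823015]
```

View pics/sz10.png

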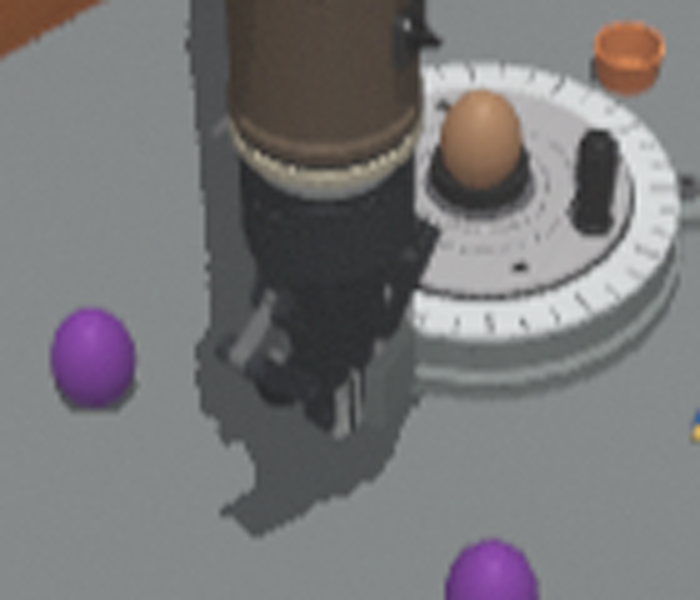

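View pics/wl10.png

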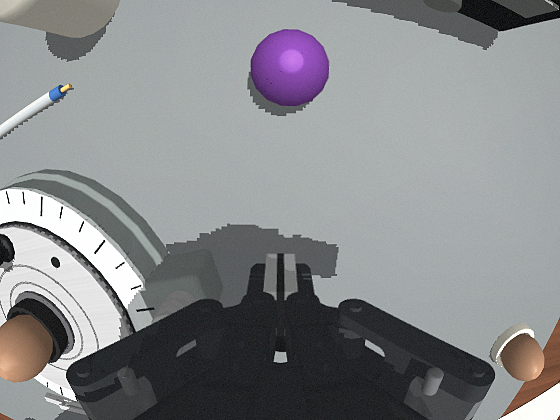

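Call:
apply_moves --deltas '[{"xyz":[0,0.004,0.008],"turn":[0,0,0]},{"xyz":[0,0.004,0],"turn":[0,0,0]},{"xyz":[0,0.004,0],"turn":[0,0,0]},{"xyz":[0.0011,0.003,0],"turn":[0,0,0.05]},{"xyz":[0.0011,0.003,0],"turn":[0,0,0.05]},{"xyz":[0.0011,0.003,0],"turn":[0,0,0.05]},{"xyz":[0.0011,0.003,0],"turn":[0,0,0.05]},{"xyz":[0,0,0],"turn":[0,0,0]}]'

```text
time: 12.15
tcp_pos: [0.6182, -0.0922, 0.0488]
tcp_rot: [0.0, -0.658, 0.753, -0.0]
force: [1.3, 0.4, 0.0]
grip_width: -0.001
```

```bash
python3 look.py 11; python3 - <<'E'
from h import *
o=robot.get_obs();print(o["joint_pos"])
a=cv2.imread("pics/scene11.png")[190:310,220:360];cv2.imwrite("pics/sz11.png",cv2.resize(a,None,fx=5,fy=5,interpolation=cv2.INTER_CUBIC))
c=robot.capture("top");cv2.imwrite("pics/top11.png",c["frame"])
E
```

```text
[[-0.131 -0.991  0.   ]
 [-0.991  0.131 -0.   ]
 [ 0.    -0.    -1.   ]] [ 0.61825555 -0.09202263  0.04873714] 12.25 [ 0.43286606 -0.22093119  0.27759498]
[-0.53600026  0.80471718  0.93169611  1.79284249 -0.78275613  0.96170906
 -0.97055613]
```

View pics/sz11.png

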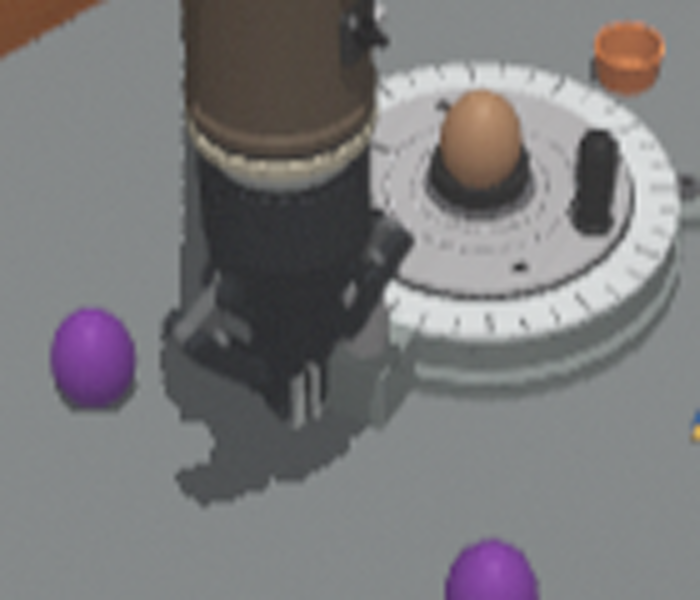

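View pics/wl11.png

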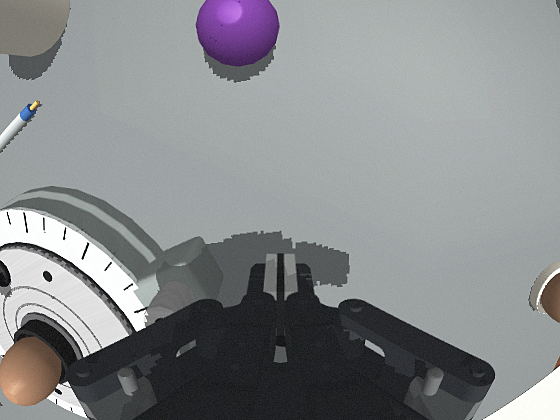

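View pics/top11.png

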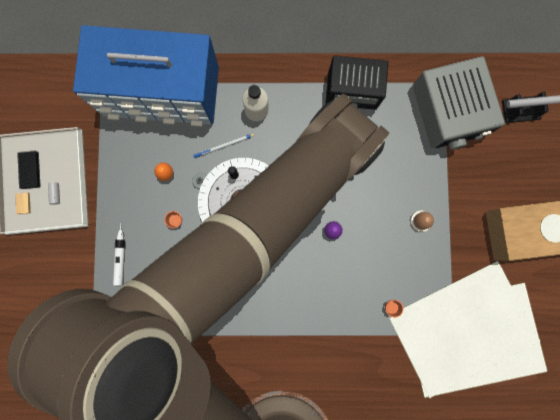

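Call:
apply_moves --deltas '[{"xyz":[0.0011,0.003,0],"turn":[0,0,0.05]},{"xyz":[0.0011,0.003,0],"turn":[0,0,0.05]},{"xyz":[0.0011,0.003,0],"turn":[0,0,0.05]},{"xyz":[0.0011,0.003,0],"turn":[0,0,0.05]},{"xyz":[0.0011,0.003,0],"turn":[0,0,0.05]},{"xyz":[0.0011,0.003,0],"turn":[0,0,0.05]},{"xyz":[0.0011,0.003,0],"turn":[0,0,0.05]},{"xyz":[0.0011,0.003,0],"turn":[0,0,0.05]},{"xyz":[0.0011,0.003,0],"turn":[0,0,0.05]},{"xyz":[0.0011,0.003,0],"turn":[0,0,0.05]}]'

```text
time: 13.3
tcp_pos: [0.5868, -0.0929, 0.0488]
tcp_rot: [0.0, -0.451, 0.892, -0.001]
force: [0.4, -3.8, -0.7]
grip_width: -0.002
```

```bash
python3 look.py 12; python3 - <<'E'
from h import *
o=robot.get_obs();print(o["joint_pos"])
a=cv2.imread("pics/scene12.png")[190:310,220:360];cv2.imwrite("pics/sz12.png",cv2.resize(a,None,fx=5,fy=5,interpolation=cv2.INTER_CUBIC))
E
```

```text
[[-0.592 -0.806  0.   ]
 [-0.806  0.592 -0.001]
 [ 0.001 -0.001 -1.   ]] [ 0.58644483 -0.09238017  0.04862066] 13.4 [ 1.43723351 -1.25240548 -0.23170717]
[-0.61553793  0.83256819  1.05486486  1.87728088 -0.87972895  0.98666539
 -1.36155148]
```

View pics/sz12.png

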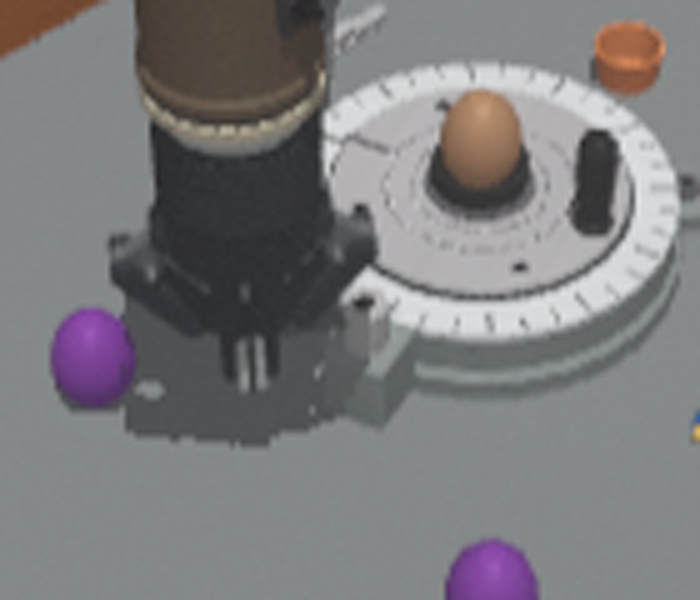

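View pics/wl12.png

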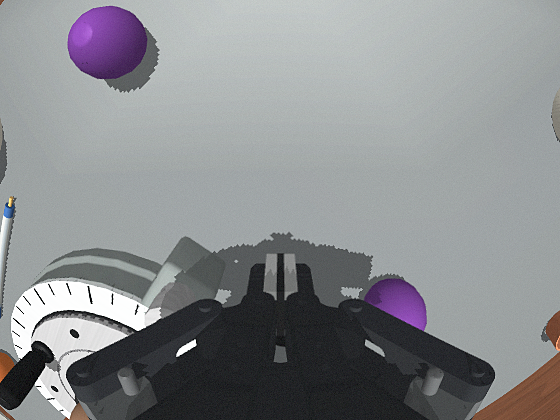

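Call:
apply_moves --deltas '[{"xyz":[0.0011,0.0034,0],"turn":[0,0,0.05]},{"xyz":[0.0011,0.0034,0],"turn":[0,0,0.05]},{"xyz":[0.0011,0.0034,0],"turn":[0,0,0.05]}]'

```text
time: 13.7
tcp_pos: [0.5768, -0.0888, 0.0487]
tcp_rot: [0.0, -0.384, 0.923, -0.001]
force: [1.9, -4.4, -0.1]
grip_width: 0.001
```

Call:
apply_moves --deltas '[{"xyz":[0.0005,0.002,0],"turn":[0,0,0.02]},{"xyz":[0.0005,0.001,0],"turn":[0,0,0.02]}]'

```text
time: 13.9
tcp_pos: [0.5764, -0.0892, 0.0492]
tcp_rot: [0.002, -0.365, 0.931, -0.003]
force: [10.7, -10.3, -7.6]
grip_width: -0.005
```

Call:
apply_moves --deltas '[{"xyz":[0.0002,0.001,0],"turn":[0,0,0.01]},{"xyz":[0.0002,0.001,0],"turn":[0,0,0.01]}]'

```text
time: 14.1
tcp_pos: [0.5762, -0.0892, 0.0495]
tcp_rot: [0.002, -0.356, 0.934, -0.005]
force: [15.5, -14.9, -12.9]
grip_width: 0.003
```

Call:
apply_moves --deltas '[{"xyz":[0,-0.01,0],"turn":[0,0,0]},{"xyz":[0,-0.02,0],"turn":[0,0,0]},{"xyz":[0,-0.02,0],"turn":[0,0,0]},{"xyz":[0,0,-0.04],"turn":[0,0,0]},{"xyz":[0,0,-0.04],"turn":[0,0,0]},{"xyz":[0,0,-0.04],"turn":[0,0,0]},{"xyz":[0,-0.03,-0.03],"turn":[0,0,0]},{"xyz":[0,0,0],"turn":[0,0,0]}]'

```text
time: 14.9
tcp_pos: [0.6279, -0.1482, 0.2032]
tcp_rot: [0.003, -0.356, 0.934, -0.002]
force: [-0.1, 0.1, 0.2]
grip_width: -0.002
```

```bash
python3 look.py 13; python3 dial.py 13; python3 - <<'E'
from h import *
a=cv2.imread("pics/scene13.png")[180:300,220:380];cv2.imwrite("pics/sz13.png",cv2.resize(a,None,fx=5,fy=5,interpolation=cv2.INTER_CUBIC))
c=robot.capture("wrist")
for k in("clamp_pivot","lever_ball"):
    for r in robot.place_of("wrist",k)[:2]: print(k,r["confidence"],r["xy"],wat_z(c,r["xy"],Z[k]))
E
```

```text
[[-0.746 -0.666  0.   ]
 [-0.666  0.746  0.001]
 [-0.001  0.    -1.   ]] [ 0.62535487 -0.14532217  0.19868675] 15.0 [ 0.3956195   0.24155159 -0.75331531]
index [(np.float64(-130.1), 140.0, 29)]
zero [(np.float64(-141.2), 117.7, 30)]
clamp_pivot 0.8 [224.4, 289.5] [ 0.60132827 -0.02979011  0.064     ]
```

View pics/sz13.png

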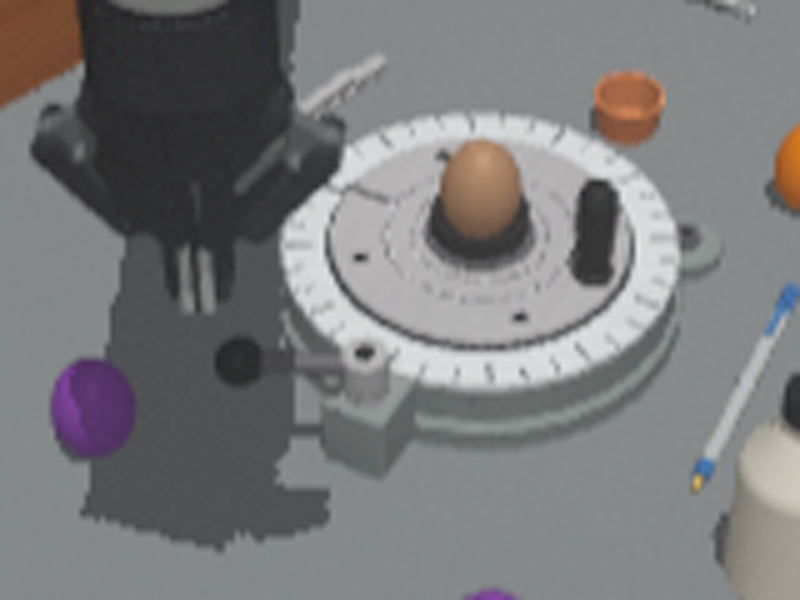

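View pics/wl13.png

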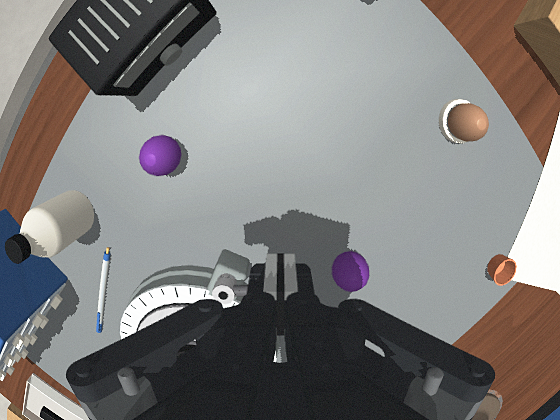

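Call:
apply_moves --deltas '[{"xyz":[0.028,-0.019,-0.008],"turn":[0,0,0]},{"xyz":[0.028,-0.019,-0.008],"turn":[0,0,0]},{"xyz":[0.028,-0.019,-0.008],"turn":[0,0,0]},{"xyz":[0.028,-0.019,-0.008],"turn":[0,0,0]},{"xyz":[0.028,-0.019,-0.008],"turn":[0,0,0]},{"xyz":[0.028,-0.019,-0.008],"turn":[0,0,0]},{"xyz":[0,0,0],"turn":[0,0,0]},{"xyz":[0,0,0],"turn":[0,0,0]}]'

```text
time: 15.95
tcp_pos: [0.575, -0.3421, 0.2455]
tcp_rot: [-0.0, -0.355, 0.935, 0.001]
force: [0.1, 1.3, 0.2]
grip_width: 0.003
```

```bash
python3 - <<'E'
from h import *
import dial
s=robot.capture("scene");cv2.imwrite("pics/scene14.png",s["frame"])
b=at_z(s,(267.6,252.4),.068)[:2];P=np.array([.600,-.0278]);print("ball",b,ang(b-P),"clamp",(-73.4-ang(b-P)))
t=robot.capture("top");cv2.imwrite("pics/top14.png",t["frame"])
for c,n in((s,"scene"),(t,"top")):
  for k in("clamp_pivot","lever_ball","egg_mid","pen","cup_a","tweezers","spare_egg_mid","graver"):
    for r in robot.place_of(n,k)[:3]:
      if r["confidence"]>.5: print(n,k,round(r["confidence"],2),at_z(c,r["xy"],Z[k]).round(4))
  dial.wproj=proj
  for k,(th,m) in dial.measure(c,-200,-120).items(): print(n,k,th[m.argmin()],m.min())
a=t["frame"][140:260,170:340];cv2.imwrite("pics/topz14.png",cv2.resize(a,None,fx=4.7,fy=4.7,interpolation=cv2.INTER_CUBIC))
E
```

```text
ball [ 0.5576492  -0.07180538] -133.90235229111923 clamp 60.50235229111922
scene clamp_pivot 0.62 [ 0.6069 -0.0113  0.064 ]
scene lever_ball 0.51 [ 0.5621 -0.0731  0.068 ]
scene egg_mid 0.66 [0.6806 0.2255 0.0835]
scene egg_mid 0.53 [ 0.7716 -0.1162  0.0835]
scene egg_mid 0.52 [0.5671 0.0852 0.0835]
scene pen 0.63 [0.7045 0.1497 0.    ]
scene tweezers 0.69 [0.381  0.1421 0.    ]
scene graver 0.7 [0.4451 0.393  0.    ]
scene index -165.000000000002 143.78398
scene zero -165.40000000000197 167.7629
top clamp_pivot 0.9 [ 0.6036 -0.0331  0.064 ]
top lever_ball 0.58 [ 0.55   -0.0768  0.068 ]
top egg_mid 0.82 [ 0.7266 -0.077   0.0835]
top egg_mid 0.74 [ 0.4909 -0.1071  0.0835]
top egg_mid 0.69 [0.5633 0.0927 0.0835]
top pen 0.7 [0.7094 0.1422 0.    ]
top cup_a 0.71 [0.5277 0.25   0.    ]
top spare_egg_mid 0.65 [0.6371 0.1197 0.03  ]
top graver 0.83 [0.4313 0.3939 0.    ]
top index -163.80000000000206 135.20312
top zero -163.3000000000021 162.26875
```

View pics/topz14.png

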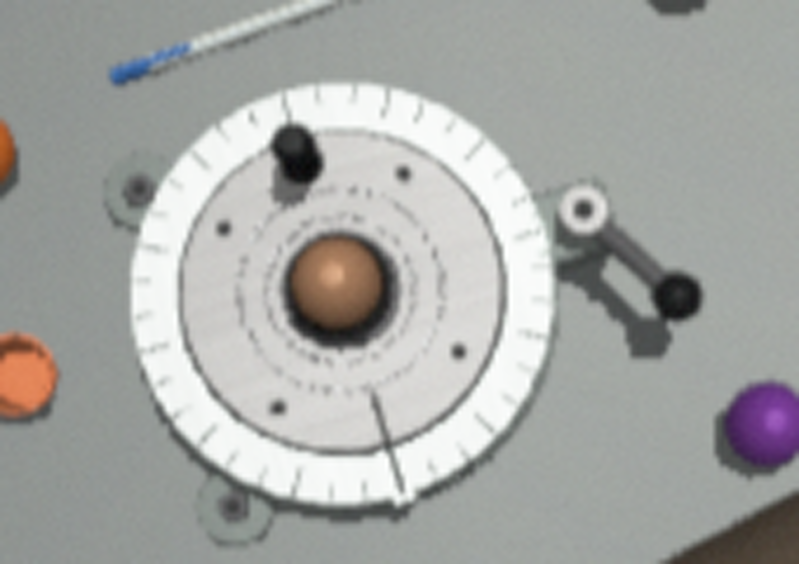

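View pics/scene14.png

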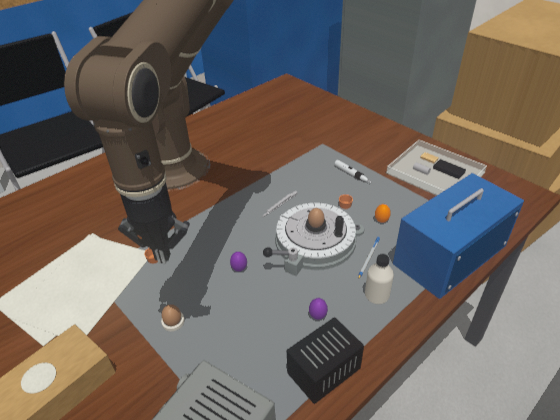

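```bash
python3 -c "
from bench import robot
print(robot.sign_off(),robot.get_obs()['time'])"
```

```text
the job is handed in; nothing more can be done
the job is handed in; nothing more can be done
```

I pushed the turntable about 59° clockwise by its handle until the index mark met the zero line. I then backed off and pushed the clamp lever clockwise until it stopped moving. The job was handed in at about 17 s of the 54 s allowed.

**Alignment:** the wrist camera put the index mark within about 0.3° of the zero line, before and after the retreat. After clamping, the top camera showed the two as one straight line, within about 0.5°. The scene camera agreed within about 0.4°.

**Clamp:** the scene image put the lever at about 60° (1.05 rad), which is the stop. Force on the tool rose to about 25 N against the stop (limit 30 N) while the lever stayed still. The trained network's points were less exact and disagreed by up to about 10 mm.

**Other things:** the egg still stands in its cup, and the listed things I could compare look unmoved. The gripper was shut and about 0.25 m above the desk, touching nothing.

**Not checked or in disagreement:**
- The scene camera's depth put the fingertips about 20 mm higher than the tool data says, so I ran the tool lower to allow for either.
- In the last pictures the arm hid part of the desk, so `cup_b` was not measured at the end. The network also gave one false spare-egg reading on the turntable.

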